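Clamp the biscuit mould in the one-handed baker's holding board

ROBOT

A 6-joint arm with a two-finger parallel gripper is mounted at the origin on the work surface. World frame = base frame: x ahead of the robot, y to its left, z up, the work surface at z = 0. Lengths are in m, angles in rad, forces in N, time in s.
With the tool pointing down it reaches from about 0.275 to 0.875 m from the base axis. Payload 12.5 kg.
Tool frame: the origin (TCP) lies at the very end of the fingers, on their centre line; the grasp point (between the pads) lies 19 mm behind it; z points along the fingers, y is the line along which they close (so a half turn about z gives the same grasp; the last joint's range is limited). The gripper opens to 85 mm and grips with 20 to 120 N. Pads are 22 mm wide; open, the fingers measure 114 mm over their backs; the gripper's body (76 mm by 85 mm) begins 54 mm behind the grasp point. The pads swing forward as they close: fully open they stand 13 mm farther back than shut.
Start: joints at [-1.259, 0.351, 1.652, -0, 1.139, -0.085], TCP at [0.213, -0.507, 0.231] pointing down, gripper open.
Joint ranges: [-2.75, 2.75], [-0.79, 2.1], [0.01, 2.65], [-1.57, 4.71], [0.07, 3.14], [-2.87, 2.87]. Speed limits (rad/s): [2.22, 2.22, 2.79, 3.14, 3.14, 3.14].

INTERFACE

Orientations are given as a 3x3 rotation matrix whose columns are the frame's x, y, z axes.
In Python, from bench import manip gives the robot as it stands. Calls block until the motion is done:
- manip.move_ptp(position, orientation): joint-space move of the TCP to a pose.
- manip.move_l(position, attitude=None, max_speed=0.15): straight line of the TCP; attitude=None keeps the orientation; max_speed is the mean speed in m/s.
- manip.move_j(angles): joint-space move.
- manip.set_gripper(opening, effort=None): opening from 0.0 (shut) to 1.0 (fully open); effort is the grip in N (None keeps the last); returns when the fingers have stopped.
- manip.dwell(seconds).
- manip.inverse_kinematics(position, orientation): joint angles nearest the present ones, or None.
- manip.grab_frame(name): name is "side" or "top" or "wrist"; returns (picture, depth): 400x640x3 uint8, red, green, blue; 400x640 float32, m along the optical axis (not along the pixel's ray), 0 where there is no reading.
- manip.get_calibration(name): a dict with "camera_matrix" (3x3 intrinsics, pixels), "R" (3x3) and "t" (3): a world point X has camera coordinates R X + t. Camera axes: x right, y down, z forward; pixel columns grow to the right and rows downward; lengths in m; the calibration is good to about 2 mm. A picture is of the moment at which its call begins: read the wrist's pose just before it. get_calibration takes no time and is no camera call; for the wrist camera it gives the pose at the moment of the call.
A pose or a line that the arm cannot do raises manip.Unreachable and nothing moves.
- manip.sign_off(): hands the job in; it is judged then, once.
Trained networks look in the newest picture that a camera, given by its name, has taken for a name from the list of things; names that differ only in an ending like _2 or _b are one class to them, and where a whole thing is asked for, a point or a joint stands for the part that bears it (a point fixed in the world has none). Each returns a list of dicts, best first, with "confidence" (0 to 1); they miss things now and then, are a little off and sometimes report something else, mostly with a low value. They report only what shows in the picture. A call takes as long as a camera call. They do not tell look-alikes from the thing itself.
- manip.look_for(camera, name): "at" ([x, y, z] in m, in world coordinates, good to about 4 mm: the middle of the surface that is visible of it).
Readings, each from a call of its own:
- manip.current_time(): time.
- manip.current_qpos(): joint angles.
- manip.current_joint_vel(): joint speeds.
- manip.current_joint_torque(): joint torques, N m.
- manip.current_ee_pos(): TCP position.
- manip.current_tcp_rot(): TCP orientation.
- manip.current_force(): force on the tool from outside, world axes, zero at the start.
- manip.current_ft_torque(): the same for the moment, N m.
- manip.current_grip_width(): opening from 0.0 (shut) to 1.0 (fully open).
- manip.current_grip_force(): force on a finger pad.
Only numpy, scipy, OpenCV 4.12 (cv2) and the standard library are available. Lean on these libraries where they do the work, as an engineer would, in place of code of your own. Each camera call takes 0.05 s, during which the arm holds its last target. There are 200 camera calls.

TASK

Slide the wooden biscuit mould, carved side up and handle towards the open side, into the holding board under the raised clamp foot until its front end is fully home against the post. Then turn the clamp knob clockwise until the foot just touches the mould, and from that touch give it a quarter turn more, no tighter; let go and leave the mould clamped and the things around undisturbed.

Things in the scene. Friction and masses are not known exactly. Their poses are not given: they have to be found in the camera images.
- mould: Loose wooden mould, about 0.16 kg (varies), 20 mm thick all over. Block 90 (x) x 64 (y) mm; handle 26 mm wide on the centre line from x = -45 to x = -135 mm. Origin: centre of the block's underside; x points from the handle to the block's front end (x = +45, the end to push home), z up, the carved side. It balances at x = -26 mm.
- clamp: Holding board, fixed to the table. Origin: on the table, below the axis of knob and foot; x from the open side to the post, z up. Plate 12 mm thick, x -150 to +75 mm, 120 mm wide. Two guides 10 mm high on it, x -50 to +35, inner faces at y = +-34.5 mm, flaring outward to x = -67. Post 44 mm wide, its face at x = +35 stops the mould.
- home (a point): Fixed point of the board, same axes: where the mould's origin lies when its front end is fully home on the post (clamp frame x = -10, y = 0, z = 12 mm; the guides leave 2.5 mm of play in y on each side).
- bridge_top (a point): Point on top of the clamp's fixed bridge arm, on the knob's axis, 78 mm above the table. The bridge is 36 mm wide, runs from the post to 22 mm past the axis on the open side; underside at 58 mm. Below it hangs the swivel foot, a rubber disc 44 mm across, 7 mm thick; at the start its underside is 3.5 to 9.5 mm above the top of a mould in the board: it varies and shows in no other pose.
- screw: Vertical screw carrying the knob. Origin: centre of the knob, on its axis; 117 mm above the table at the start; it sinks as the knob is tightened. The knob is black, round, fluted, 40 mm across and 30 mm high (15 mm below to 15 mm above the origin); grip it round its sides at any angle. At the start its underside is 24 mm above the bridge.
- knob (a joint): Turn of the knob, rad: 0 at the start, grows clockwise from above (tightening), at most 6.2. Knob and foot sink 2.55 mm per rad (16 mm a turn); sink with it. It stays where left, by thread friction of 0.2 N m (at standstill the wrist may read it with either sign). The sprung foot presses 36 N from the touch, plus 15 N per rad: the moment against tightening steps up by 0.09 N m, then 0.04 per rad.
- cutter_round: Bystander: round yellow plastic biscuit cutter, 56 mm across, 22 mm high. Origin: centre of its underside. Leave alone.
- cutter_star: Bystander: star-shaped yellow plastic biscuit cutter, 60 mm across, 22 mm high. Origin: centre of its underside. Leave alone.
- jar: Bystander: amber glass jar with a steel lid, 60 mm across, 85 mm high. Origin: centre of its underside. Leave alone.
There are look-alikes about, which are no part of the job. Of the things shaped like the mould, the wooden one is meant.

How it is judged:
On the way, in this order (a step that is already met when the one before it is completed fails the run):
1. the mould lies flat on the board, home against the post, with the foot not yet touching it (x of mould in the frame of clamp above -0.0135 m and z of mould in the frame of clamp below 0.0145 m and y of mould in the frame of clamp between -0.005 and 0.005 m and angle between mould's own z axis and vertical below 0.08 rad and contact force between screw and mould below 0.5 N), for 0.2 s.
2. the foot touches the mould (contact force between screw and mould above 2 N), for 0.1 s.
At the end, for the whole second after the job is handed in: The mould lies flat, carved side up, between the guides with its front end within 4 mm of the post, and at rest; the foot presses on it with 51 to 67 N (a quarter turn past the touch, give or take 30 degrees) (x of mould in the frame of clamp above -0.014 m and z of mould in the frame of clamp below 0.0145 m and y of mould in the frame of clamp between -0.005 and 0.005 m and angle between mould's own z axis and vertical below 0.08 rad and angle between the x axis of mould and the x axis of clamp, either way round below 0.12 rad and contact force between screw and mould between 51 and 67 N and linear speed of mould below 0.01 m/s).
It fails at once if the clamp is overtightened: the foot presses with more than 78 N (contact force between screw and mould above 78 N).
It fails at once if one of the cutters or the jar is pushed more than 20 mm (distance of any of cutter_round, cutter_star, jar from where it was at the start of the episode above 0.02 m).
It also fails if it takes over 72 s, if anything falls off the work surface, if the arm or the gripper's body presses on something with over 40 N, if the wrist force passes 120 N, or if a joint passes its speed limit or range.

## Working session

There is one attempt and no reset: what is moved stays moved. The work goes in short steps, each a Python script; the robot and the scene stay as the last script left them, time stands still between calls to the robot, and variables do not carry over. Pictures are saved under pics/ and viewed, at most 10 in all, crops included, and the job is handed in when it is done.

```bash
mkdir -p pics; ls
python3 - <<'E'
from bench import manip
import cv2,numpy as np
for c in ("top","side"):
    p,d=manip.grab_frame(c); cv2.imwrite(f"pics/{c}0.png",p[:,:,::-1]); np.savez(f"pics/{c}0.npz",p=p,d=d)
    for n in ("mould","clamp","screw","bridge_top","cutter_round","cutter_star","jar"):
        print(c,n,[(np.round(r["at"],3).tolist(),round(r["confidence"],2)) for r in manip.look_for(c,n)])
print(manip.current_time())
E
```

```text
pics
top mould [([0.515, 0.252, 0.021], 0.81), ([0.274, 0.231, 0.024], 0.78), ([0.361, -0.169, 0.016], 0.74)]
top clamp [([0.602, -0.007, 0.007], 0.87)]
top screw [([0.632, -0.019, 0.128], 0.56)]
top bridge_top [([0.602, -0.007, 0.015], 0.6)]
top cutter_round [([0.516, 0.254, 0.02], 0.58)]
top cutter_star [([0.626, -0.389, 0.021], 0.46)]
top jar [([0.721, 0.318, 0.086], 0.8)]
side mould [([0.266, 0.208, 0.014], 0.97), ([0.354, -0.178, 0.017], 0.63), ([0.514, 0.247, 0.017], 0.62)]
side clamp [([0.622, -0.031, 0.013], 0.95)]
side screw [([0.631, -0.024, 0.114], 0.61), ([0.727, 0.304, 0.049], 0.57)]
side bridge_top [([0.617, -0.029, 0.01], 0.63)]
side cutter_round [([0.5, -0.336, 0.015], 0.85), ([0.515, 0.251, 0.017], 0.63)]
side cutter_star [([0.627, -0.403, 0.016], 0.84)]
side jar [([0.726, 0.308, 0.05], 0.87)]
0.8
```

View pics/top0.png

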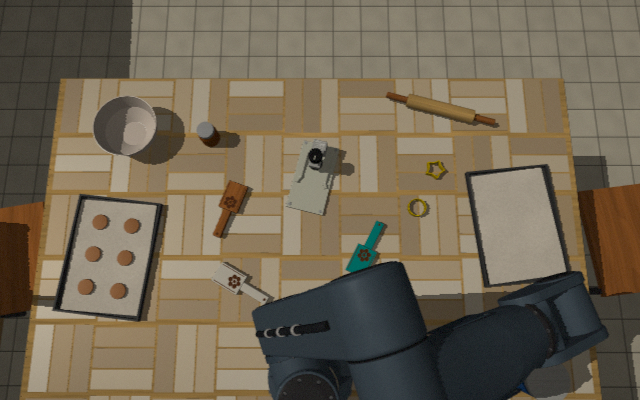

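View pics/side0.png

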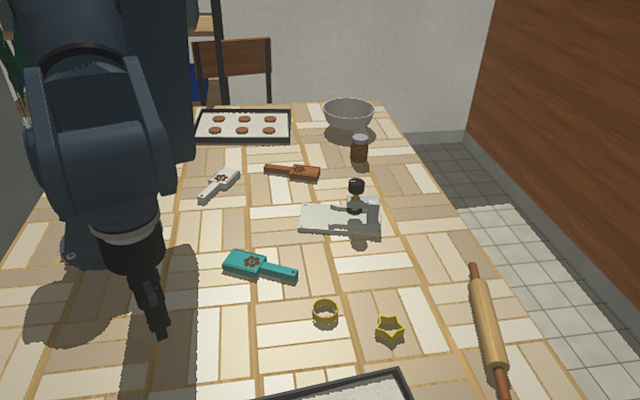

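Look-alikes in the top picture: the brown wooden one (231,205), a white/pale one (238,283), a teal one (365,250). Brown wood at world ≈(0.515, 0.25) fits the description. I'll check it close up with the wrist camera.

```bash
cat > h.py <<'E'
from bench import manip
import cv2,numpy as np
def down(yaw):  # tool z down, tool x at yaw in world
    c,s=np.cos(yaw),np.sin(yaw)
    return np.array([[c,s,0],[s,-c,0],[0,0,-1.]])
def cloud(cam,name):
    k=manip.get_calibration(cam); p,d=manip.grab_frame(cam)
    cv2.imwrite(f"pics/{name}.png",p[:,:,::-1])
    v,u=np.mgrid[:400,:640]; K=k["camera_matrix"]
    c=np.dstack([(u-K[0,2])/K[0,0]*d,(v-K[1,2])/K[1,1]*d,d])
    X=(c-np.array(k["t"]))@np.array(k["R"])
    X[d==0]=np.nan; np.savez(f"pics/{name}.npz",p=p,X=X); return p,X
def camoff():
    k=manip.get_calibration("wrist"); R,t=np.array(k["R"]),np.array(k["t"])
    T=np.array(manip.current_tcp_rot()); return T.T@(-R.T@t-np.array(manip.current_ee_pos())), (R@T).T
E
python3 - <<'E'
from h import *
o,A=camoff(); print(o,A)
print(np.round(manip.current_tcp_rot(),3), manip.get_calibration("wrist")["camera_matrix"])
yaw=-0.25  # mould x axis guess
for y in (yaw,yaw+np.pi):
    print(y,manip.inverse_kinematics([0.515,0.25,0.3],down(y)), manip.inverse_kinematics([0.6,0.0,0.3],down(y)))
E
```

```text
[ 0.0733321   0.00053618 -0.14225944] [[-3.76334810e-04 -9.57610008e-01 -2.88067580e-01]
 [ 9.99999623e-01 -5.85970923e-04  6.41505555e-04]
 [-7.83111365e-04 -2.88067230e-01  9.57609867e-01]]
[[ 0.922  0.386  0.   ]
 [ 0.386 -0.922 -0.   ]
 [-0.     0.    -1.   ]] [[278.69426596   0.         317.97179879]
 [  0.         278.69426596 195.35126384]
 [  0.           0.           1.        ]]
-0.25 [ 3.70613230e-01  3.32192419e-01  1.50485703e+00 -4.44089210e-16
  1.30454320e+00  2.19140956e+00] [-7.75777912e-02  3.85474576e-01  1.42951731e+00 -4.44089210e-16
  1.32660077e+00  1.74321854e+00]
2.891592653589793 [ 3.70613230e-01  3.32192419e-01  1.50485703e+00 -4.44089210e-16
  1.30454320e+00 -9.50183096e-01] [-7.75777912e-02  3.85474576e-01  1.42951731e+00 -4.44089210e-16
  1.32660077e+00 -1.39837412e+00]
```

Run:
```python
from h import *
manip.move_ptp([0.485,0.255,0.27],down(-0.25+np.pi))
p,X=cloud("wrist","mould1")
manip.move_ptp([0.53,-0.0,0.32],down(-0.25+np.pi))
p2,X2=cloud("wrist","clamp1")
print(manip.current_time())
cv2.imwrite("pics/both.png",np.hstack([p,p2])[:,:,::-1][::1,::1][:, :])
im=cv2.imread("pics/both.png"); cv2.imwrite("pics/both.png",cv2.resize(np.vstack([im[:,:640],im[:,640:]]),(480,600)))
h=cv2.cvtColor(p,cv2.COLOR_RGB2HSV); print(np.nanmedian(X[195:205,315:325],axis=(0,1)),h[200,320])
```

```text
4.775
[0.53532486 0.243041   0.01985156] [ 12 184  94]
```

View pics/both.png

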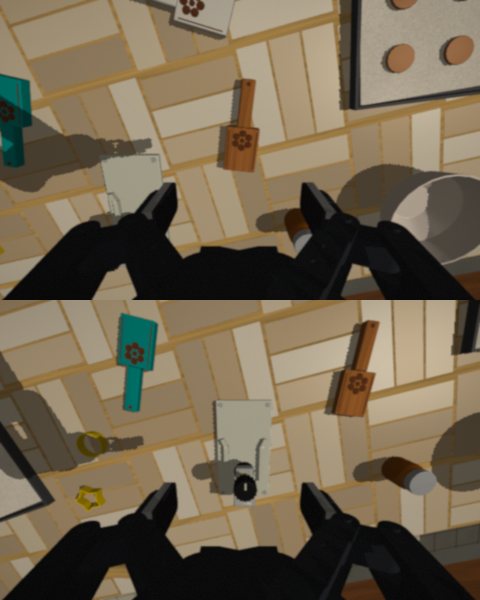

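The crop shows the brown wooden mould, carved flower up, at about (240,130) in the upper half. In the lower half the board is at (242,440) with the knob at (245,485), its open side towards the robot. I'll fit both poses from the clouds.

```bash
cat > fit.py <<'E'
from h import *
from scipy.optimize import minimize
from scipy.spatial import cKDTree
def box(P,x0,x1,w):  # distance outside a box
    return np.hypot(np.maximum(0,np.maximum(x0-P[:,0],P[:,0]-x1)),np.maximum(0,abs(P[:,1])-w/2))
g=np.mgrid[-.135:.0451:.002,-.032:.0321:.002].reshape(2,-1).T
T=g[(g[:,0]>-.045)|(abs(g[:,1])<.013)]
def mould_pose(p,X,guess,zlo=.014,zhi=.027):
    h=cv2.cvtColor(p,cv2.COLOR_RGB2HSV)
    m=(X[...,2]>zlo)&(X[...,2]<zhi)&(np.hypot(X[...,0]-guess[0],X[...,1]-guess[1])<.16)&(h[...,1]>125)&((h[...,0]<18)|(h[...,0]>172))
    m=cv2.morphologyEx(m.astype(np.uint8),cv2.MORPH_OPEN,np.ones((3,3)))
    n,l,s,_=cv2.connectedComponentsWithStats(m); P=X[l==1+s[1:,4].argmax()]; Q=P[:,:2]; kd=cKDTree(Q)
    def cost(v):
        c,s=np.cos(v[2]),np.sin(v[2]); R=np.array([[c,-s],[s,c]])
        L=(Q-v[:2])@R
        a=np.minimum(box(L,-.045,.045,.064),box(L,-.135,.045,.026))
        b=kd.query(T@R.T+v[:2])[0]
        return (a**2).mean()*1e6+(np.maximum(0,b-.001)**2).mean()*1e6
    best=min((minimize(cost,[*guess[:2],guess[2]+k],method="Nelder-Mead",options=dict(xatol=1e-5,fatol=1e-5,maxiter=600,initial_simplex=np.array([guess]*4)+np.array([[0,0,k],[.02,0,k],[0,.02,k],[0,0,k+.2]]))) for k in (0,.3,-.3)),key=lambda r:r.fun)
    return best.x,best.fun,len(Q),np.median(P[:,2])
E
python3 - <<'E'
from fit import *
for n in ("mould1","clamp1"):
    d=np.load(f"pics/{n}.npz"); print(n,mould_pose(d["p"],d["X"],[.53,.245,-.25]))
for n in ("clamp1",):
    d=np.load(f"pics/{n}.npz"); p,X=d["p"],d["X"]; h=cv2.cvtColor(p,cv2.COLOR_RGB2HSV)
    r=np.hypot(X[...,0]-.6,X[...,1])<.16
    m=(r&(X[...,2]>.009)&(X[...,2]<.016)).astype(np.uint8); m=cv2.morphologyEx(m,cv2.MORPH_OPEN,np.ones((3,3)))
    Q=X[m>0]; print(len(Q),np.median(Q[:,2]))
    (c,s,a)=cv2.minAreaRect((Q[:,:2]*1000).astype(np.float32)); print("plate",c,s,a, cv2.boxPoints((c,s,a)).tolist())
    k=X[r&(X[...,2]>.122)&(X[...,2]<.14)&(h[...,2]<80)]
    print("knob",len(k),cv2.minEnclosingCircle((k[:,:2]*1000).astype(np.float32)),np.median(k,axis=0))
E
```

```text
mould1 (array([ 0.53634279,  0.24456207, -0.35602093]), np.float64(0.03656222307947226), 3595, np.float64(0.019702333578197354))
clamp1 (array([ 0.53676943,  0.2429307 , -0.35453436]), np.float64(0.032519322921076246), 3702, np.float64(0.019387469335294283))
7021 0.011712508787003693
plate (601.3494873046875, -7.345817565917969) (119.86795043945312, 223.8021697998047) 75.86056518554688 [[478.19775390625, -38.128562927246094], [695.2196044921875, -92.79951477050781], [724.501220703125, 23.436927795410156], [507.4793701171875, 78.10787963867188]]
knob 690 ((637.6119995117188, -15.812138557434082), 20.930702209472656) [ 0.635392   -0.01609062  0.13140058]
```

Run:
```python
from h import *
mx,my,ma=.5365,.2438,-.355
x,y=mx-.08*np.cos(ma),my-.08*np.sin(ma)
manip.set_gripper(0.75)
manip.move_ptp([x,y,.12],down(ma+np.pi))
manip.move_l([x,y,.003],max_speed=.1); print(manip.current_force())
manip.set_gripper(0,effort=70); print(manip.current_grip_width(),manip.current_grip_force())
manip.move_l([x,y,.08],max_speed=.1); print(manip.current_force(),manip.current_ft_torque())
# to board, in front of the guides
cx,cy,ca=.6376,-.0163,-.2468; e=np.array([np.cos(ca),np.sin(ca)])
P=np.array([cx,cy])+e*(-.135-.08)
manip.move_ptp([*P,.08],down(ca+np.pi))
p,X=cloud("wrist","held"); print(manip.current_time(),manip.current_ee_pos())
cv2.imwrite("pics/held_s.png",manip.grab_frame("side")[0][120:290,180:460,::-1])
from fit import *
r=np.hypot(X[...,0]-.6,X[...,1])<.2
b=mould_pose(p,X,[cx-.135*e[0],cy-.135*e[1],ca],.08,.12); print(b,np.array([cx,cy])-.135*e)
```

```text
[ 0.55736597  0.20791437 -0.54467768]
0.28842147132932977 69.70030546188354
[-1.0216533   0.50606788 -2.22288623] [ 0.03765932  0.12248263 -0.026773  ]
10.0917 [0.42960109 0.03704729 0.07995598]
(array([ 0.45815443,  0.02848347, -0.27275577]), np.float64(255.6850729899524), 9458, np.float64(0.09590938360781637)) [0.50669061 0.01668079]
```

View pics/held.png

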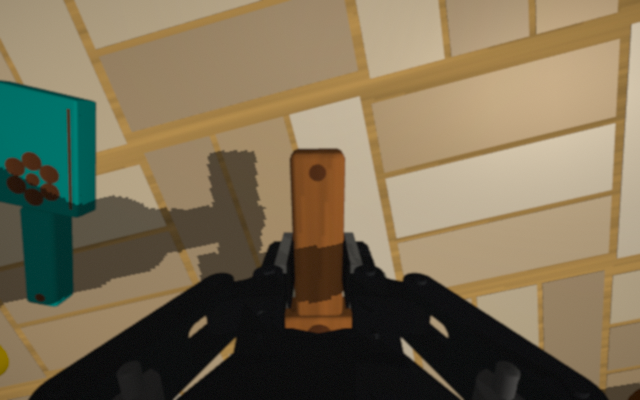

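View pics/held_s.png

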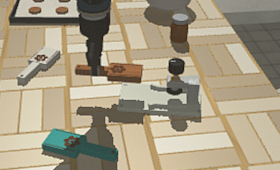

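The mould is held straight in the tool, handle end at (318,150) between the pads, and the side view shows it level short of the board. Next I'll check tilt and offset from the visible handle, then lower it and slide it in, stopping on force.

Run:
```python
from h import *
d=np.load("pics/held.npz"); p,X=d["p"],d["X"]; h=cv2.cvtColor(p,cv2.COLOR_RGB2HSV)
cx,cy,ca=.6376,-.0163,-.2468; c,s=np.cos(ca),np.sin(ca); R=np.array([[c,-s],[s,c]])
v,u=np.mgrid[:400,:640]
m=(u>285)&(u<350)&(v>148)&(v<280)&(X[...,2]>.085)&(X[...,2]<.115)&(h[...,1]>125)
P=X[m]; L=(P[:,:2]-[cx,cy])@R
print("handle end",np.percentile(L[:,0],[1,99]),"(want -.27)")
k=np.abs(L[:,0]+.245)<.02
for a in (-.265,-.255,-.245,-.235,-.225):
    q=L[abs(L[:,0]-a)<.004]; print(a,len(q),np.percentile(q[:,1],[2,98]),np.percentile(q[:,1],[2,98]).mean(), np.median(P[abs(L[:,0]-a)<.004][:,2]))
```

```text
handle end [-0.26962774 -0.20477032] (want -.27)
-0.265 948 [-0.01212872  0.01128868] -0.00042002296952375114 0.09596820549618881
-0.255 866 [-0.01204778  0.01154777] -0.00025000509628865693 0.09613045697299194
-0.245 823 [-0.01193272  0.01176673] -8.29978163483392e-05 0.09604385194051067
-0.235 751 [-0.01189347  0.01153423] -0.00017961666479257479 0.09596212490921918
-0.225 746 [-0.01196541  0.01233464] 0.00018461344668493744 0.09602022591380291
```

Run:
```python
from h import *
cx,cy,ca=.6376,-.0163,-.2468; e=np.array([np.cos(ca),np.sin(ca)]); O=np.array([cx,cy])
at=lambda x,z,v=.15: manip.move_l([*(O+e*(x-.08)),z],max_speed=v)
F=lambda: np.array(manip.current_force())
f0=F(); at(-.135,.019,.08); z=.019
while z>.010:
    z-=.0005; at(-.135,z,.02); f=F()-f0
    if f[2]>3: break
print("touch",z,f); z+=.0005
at(-.135,z,.02); f0=F()
x=-.135
while x<-.004:
    step=.005 if x<-.026 else .0015
    x+=step; at(x,z,.04); f=F()-f0; ax=f[:2]@e; lat=f[:2]@[-e[1],e[0]]
    if x>-.07: print(round(x,4),round(ax,1),round(lat,1),round(f[2],1))
    if ax<-12 or abs(lat)>15 or f[2]>15: break
print(manip.current_time(),manip.current_ee_pos())
cv2.imwrite("pics/in_s.png",cv2.resize(manip.grab_frame("side")[0][150:270,270:430,::-1],None,fx=4,fy=4))
```

```text
touch 0.014999999999999996 [-1.75398732  1.51567584  5.48437451]
-0.07 -0.9 0.2 4.4
-0.065 -0.9 -0.1 5.3
-0.06 -1.4 -1.0 5.0
-0.055 0.1 0.2 6.1
-0.05 -1.4 -0.3 5.4
-0.045 -1.8 -0.4 4.8
-0.04 -0.8 -1.2 5.4
-0.035 -2.1 0.2 6.2
-0.03 -2.2 -0.1 4.7
-0.025 -1.4 -0.4 5.5
-0.0235 -5.5 0.1 8.5
-0.022 -5.4 -0.4 8.4
-0.0205 -5.5 0.2 9.6
-0.019 -5.4 -0.1 8.6
-0.0175 -4.7 -0.1 9.5
-0.016 -4.6 0.5 9.5
-0.0145 -6.0 0.4 9.8
-0.013 -5.6 0.0 10.1
-0.0115 -5.1 -0.1 8.3
-0.01 -5.4 -0.1 9.4
-0.0085 -6.1 -0.9 10.7
-0.007 -14.5 -0.1 17.7
22.35 [0.55096879 0.00554754 0.0156092 ]
```

View pics/in_s.png

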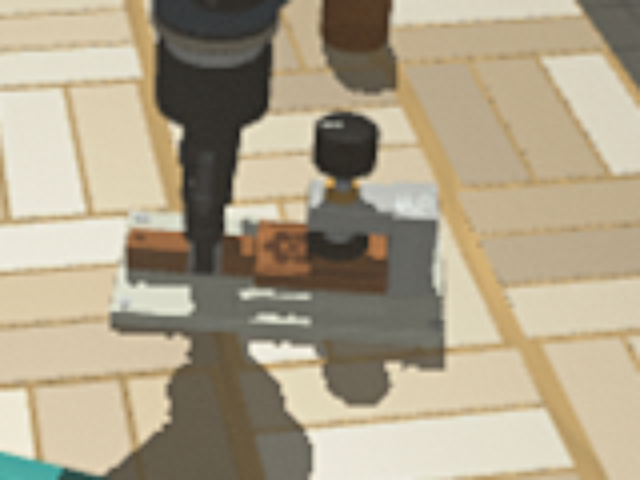

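The mould is home: axial force rises to 14.5 N against the post, and in the picture the front end meets the post at about (388,260) with the foot hanging above it. Next I'll release, verify the pose from the handle, and go to the knob.

Run:
```python
from h import *
cx,cy,ca=.6376,-.0163,-.2468; e=np.array([np.cos(ca),np.sin(ca)]); O=np.array([cx,cy])
c,s=np.cos(ca),np.sin(ca); R=np.array([[c,-s],[s,c]])
manip.set_gripper(0.65); q=manip.current_ee_pos()
manip.move_l([q[0],q[1],.10],max_speed=.15)
manip.move_l([*(O-.12*e),.24],max_speed=.3)
p,X=cloud("wrist","home")
h=cv2.cvtColor(p,cv2.COLOR_RGB2HSV); m=(h[...,1]>125)&((h[...,0]<18)|(h[...,0]>172))&(X[...,2]>.027)&(X[...,2]<.038)
P=X[m]; L=(P[:,:2]-O)@R; k=(L[:,0]>-.18)&(L[:,0]<.04)&(abs(L[:,1])<.05); L=L[k]
print(len(L),"x end",np.percentile(L[:,0],[.5,99.5]),"z",np.median(P[k][:,2]))
for a in (-.14,-.12,-.10,-.08,-.065,-.05,-.04,-.03):
    t=L[abs(L[:,0]-a)<.004]
    if len(t)>10: print(a,len(t),np.percentile(t[:,1],[1,99]),np.percentile(t[:,1],[1,99]).mean())
# to the knob
q=manip.inverse_kinematics([cx,cy+.0003,.17],down(ca+np.pi)); print(q)
q=np.array(q); q[5]=-2.6; manip.move_j(q)
print(manip.current_ee_pos(),np.round(manip.current_tcp_rot(),3).tolist(),manip.current_qpos(),manip.current_time())
```

```text
2931 x end [-0.14353808  0.03108838] z 0.031677739086185486
-0.14 131 [-0.01304942  0.01056659] -0.0012414160582018404
-0.12 114 [-0.01235072  0.01076427] -0.0007932255453887184
-0.1 112 [-0.01251768  0.01093443] -0.0007916248752821431
-0.08 111 [-0.01271759  0.01111071] -0.0008034402364416222
-0.065 101 [-0.01287626  0.01123746] -0.0008194006707932782
-0.05 280 [-0.03054825  0.03028952] -0.00012936512573537458
-0.04 264 [-0.03074493  0.0304685 ] -0.00013821775473943539
-0.03 248 [-0.03094434  0.0307452 ] -9.957114401618408e-05
[-9.80603655e-02  5.71613389e-01  1.46669254e+00 -4.44089210e-16
  1.10328672e+00 -1.42205669e+00]
[ 0.63724512 -0.01593483  0.16940904] [[-0.598, -0.801, -0.001], [-0.801, 0.598, 0.0], [0.001, 0.001, -1.0]] [-9.80177783e-02  5.72163468e-01  1.46734045e+00  1.28554490e-05
  1.10323188e+00 -2.59853179e+00] 25.325
```

```bash
cat > knob.py <<'E'
from h import *
cx,cy,ca=.6376,-.0160,-.2468; Z0=.102
def turn(th,z=None): manip.move_ptp([cx,cy,Z0-.00255*th if z is None else z],down(ca+np.pi+1.178-th))
def rd(): return manip.current_ft_torque()[2],manip.current_joint_torque()[5]
E
python3 - <<'E'
from knob import *
manip.set_gripper(0.8)
turn(0,.15); manip.move_l([cx,cy,Z0],max_speed=.1); print("free",rd(),manip.current_force())
manip.set_gripper(0,effort=60); print(manip.current_grip_width(),manip.current_grip_force(),manip.current_force(),rd())
for th in (.3,.6,.7,.8,.85,.9,.95,1.0,1.05,1.1):
    turn(th); r=rd(); print(th,round(manip.current_time(),2),np.round(r,3),np.round(manip.current_force(),1),round(manip.current_qpos()[5],3))
E
```

```text
free (np.float64(-0.049012384584844436), np.float64(0.00022768685539631406)) [-0.29472784  0.79438541  0.3735127 ]
0.4501906978215039 59.63655173778534 [-2.9347454   1.85165259  5.84897599] (np.float64(0.010961761571402136), np.float64(-0.013954630703665316))
0.3 27.26 [-0.17   0.068] [-4.9  2.6  6.8] -2.299
0.6 27.65 [-0.216  0.068] [-5.3  3.7  8.4] -1.999
0.7 27.9 [-0.219  0.143] [-6.7  4.8  8.3] -1.899
0.8 28.15 [-0.208  0.143] [-5.6  4.8  8.2] -1.799
0.85 28.4 [-0.229 -0.054] [-6.7  4.8  8.9] -1.75
0.9 28.65 [-0.212 -0.053] [-6.5  6.1  8.4] -1.7
0.95 28.9 [-0.181 -0.053] [-5.7  6.7  7.3] -1.65
1.0 29.15 [-0.178 -0.053] [-6.5  6.2  8.5] -1.6
1.05 29.4 [-0.23  -0.053] [-6.7  7.3  8.1] -1.55
1.1 29.65 [-0.207 -0.053] [-6.5  7.   8. ] -1.5
```

Run:
```python
from knob import *
n=0
for th in np.arange(1.2,4.3,.1):
    turn(th); r=[]
    for _ in range(4): r.append(rd()[0]); manip.dwell(.02)
    r=np.mean(r); n=n+1 if r<-.265 else 0
    print(round(th,2),round(r,3),np.round(manip.current_force(),1),round(manip.current_qpos()[5],3))
    if n>=3: break
print(manip.current_time(),manip.current_grip_width())
```

```text
1.2 -0.214 [-5.6  7.8  8.5] -1.4
1.3 -0.203 [-6.1  9.2  8.5] -1.3
1.4 -0.215 [-5.3  9.4  8.3] -1.2
1.5 -0.196 [-4.  10.1  7.2] -1.1
1.6 -0.198 [-4.  11.2  7.4] -1.0
1.7 -0.209 [-3.3 11.3  7.5] -0.9
1.8 -0.229 [-3.6 11.9  6.7] -0.8
1.9 -0.231 [-2.5 12.4  6.5] -0.7
2.0 -0.214 [-2.5 11.9  6.6] -0.6
2.1 -0.215 [-1.6 12.5  6.7] -0.5
2.2 -0.172 [-1.4 12.6  6.2] -0.4
2.3 -0.175 [-0.3 12.9  5.8] -0.3
2.4 -0.177 [ 0.1 13.4  6.5] -0.2
2.5 -0.165 [-0.6 13.4  7.9] -0.1
2.6 -0.121 [-0.1 13.6  8.4] 0.0
2.7 -0.128 [-0.8 14.   6.4] 0.1
2.8 -0.103 [ 2.2 13.5  6.3] 0.2
2.9 -0.146 [ 1.3 13.1  6. ] 0.3
3.0 -0.114 [ 2.7 13.   5.8] 0.4
3.1 -0.099 [ 3.3 12.8  6.5] 0.5
3.2 -0.089 [ 3.  12.3  5.7] 0.6
3.3 -0.126 [ 3.  11.8  5. ] 0.7
3.4 -0.081 [ 3.1 11.2  6. ] 0.8
3.5 -0.131 [5.2 9.8 6.1] 0.9
3.6 -0.101 [ 4.6 11.   5.2] 1.0
3.7 -0.097 [ 4.9 10.   4.2] 1.1
3.8 -0.128 [4.2 9.5 5.3] 1.2
3.9 -0.071 [4.5 9.  6. ] 1.3
4.0 -0.104 [4.7 7.8 6.2] 1.4
4.1 -0.082 [4.8 6.9 5.8] 1.5
4.2 -0.075 [4.  7.  6.2] 1.6
39.4667 0.45003082134961137
```

Torque shows no clear step, and it drifts with wrist orientation. I'll check how far the knob has really sunk, and the foot's height, from depth (home cloud, before turning, against now).

Run:
```python
from h import *
O=np.array([.6376,-.0163]); ca=-.2468; c,s=np.cos(ca),np.sin(ca); R=np.array([[c,-s],[s,c]])
p,X=cloud("wrist","k1"); ps,Xs=cloud("side","s1")
d0=np.load("pics/side0.npz"); 
k=manip.get_calibration("side"); K=k["camera_matrix"]; d=d0["d"]; v,u=np.mgrid[:400,:640]
S0=(np.dstack([(u-K[0,2])/K[0,0]*d,(v-K[1,2])/K[1,1]*d,d])-np.array(k["t"]))@np.array(k["R"])
H=np.load("pics/home.npz"); 
for n,Y,P in (("clamp1",np.load("pics/clamp1.npz")["X"],None),("home",H["X"],None),("k1",X,None),("side0",S0,None),("s1",Xs,None)):
    L=(Y[...,:2]-O)@R; r=np.hypot(L[...,0],L[...,1]); z=Y[...,2]
    kn=(r<.015)&(z>.105)&(z<.137); print(n,"knob top",kn.sum(),np.percentile(z[kn],[50,75,95]) if kn.sum() else "")
    f=(r<.026)&(z>.034)&(z<.056)&(L[...,0]<.015)
    print("  foot pts",f.sum()); 
    hst=np.histogram(z[f],np.arange(.034,.0565,.0015)); print("  ",hst[0])
k=manip.get_calibration("side"); print("cam",-np.array(k["R"]).T@k["t"])
im=np.hstack([cv2.resize(p[100:330,200:440],(440,422)),cv2.resize(ps[170:250,310:390],(360,360))[:360].repeat(1,0) if 0 else cv2.resize(ps[165:250,315:385],(348,422))])
cv2.imwrite("pics/k1v.png",im[:,:,::-1])
```

```text
clamp1 knob top 357 [0.13165012 0.13213366 0.13287383]
  foot pts 104
   [ 0  0  2  5  9  9 36 42  1  0  0  0  0  0]
home knob top 536 [0.13176514 0.13215059 0.13268511]
  foot pts 195
   [ 1  1  1 16 15 18 66 74  3  0  0  0  0  0]
k1 knob top 2789 [0.12147012 0.12186081 0.12245121]
  foot pts 28
   [ 0  1 23  4  0  0  0  0  0  0  0  0  0  0]
side0 knob top 52 [0.13057228 0.13106112 0.13237781]
  foot pts 92
   [ 0  3  2  8 11 30 13 10  9  3  2  0  0  1]
s1 knob top 7 [0.11971273 0.11995727 0.1213626 ]
  foot pts 101
   [12 27 27 19  5  3  1  3  1  1  2  0  0  0]
cam [ 0.36939731 -0.97242335  0.75407708]
```

View pics/k1v.png

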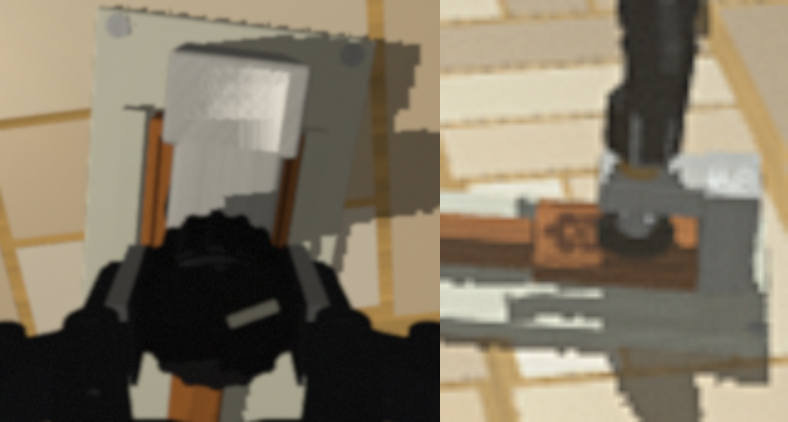

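Run:
```python
import numpy as np
O=np.array([.6376,-.0163]); ca=-.2468; c,s=np.cos(ca),np.sin(ca); R=np.array([[c,-s],[s,c]])
for n in ("clamp1","home","k1"):
    D=np.load(f"pics/{n}.npz"); Y=D["X"]; L=(Y[...,:2]-O)@R; z=Y[...,2]; r=np.hypot(L[...,0],L[...,1]); x,y=L[...,0],L[...,1]
    md=lambda m:(int(m.sum()),np.round(np.median(z[m]),5) if m.sum() else None)
    print(n,"bridge",md((abs(y)<.014)&(abs(x)<.03)&(z>.07)&(z<.085)),"mould",md((abs(y)<.028)&(x>-.05)&(x<-.03)&(z>.025)&(z<.037)),
      "plate",md((z>.006)&(z<.016)&(abs(y)<.058)&(abs(y)>.05)&(abs(x)<.05)))
    f=(r<.027)&(z>.034)&(z<.052)&(abs(x)<.03)
    i=np.argsort(x[f]); 
    print(np.round(np.c_[x[f],y[f],z[f]][i]*1000,1)[::max(1,f.sum()//60)].tolist())
```

```text
clamp1 bridge (212, np.float64(0.07741)) mould (0, None) plate (497, np.float64(0.01166))
[[-21.0, 2.2, 42.3], [-20.8, -1.0, 41.9], [-20.7, 0.6, 41.7], [-20.4, 3.8, 40.9], [-20.4, -2.6, 40.8], [-20.3, 2.1, 45.1], [-20.3, 3.7, 45.1], [-20.1, -4.3, 44.5], [-19.9, -2.7, 43.8], [-19.9, -5.9, 39.3], [-19.8, -4.2, 39.3], [-19.8, 7.1, 39.3], [-19.8, -1.1, 43.7], [-19.8, 0.5, 43.6], [-19.7, 6.9, 43.6], [-19.5, -7.5, 38.3], [-19.4, 5.5, 38.2], [-19.3, 5.4, 42.5], [-19.3, -7.5, 42.3], [-19.2, 8.6, 42.2], [-18.8, 2.1, 45.7], [-18.8, -4.3, 45.4], [-18.7, -2.7, 45.3], [-18.7, -9.1, 45.2], [-18.7, -9.1, 40.8], [-18.6, 5.3, 45.2], [-18.6, 3.7, 45.0], [-18.5, 10.1, 44.9], [-18.5, -10.7, 40.2], [-18.4, -1.1, 44.5], [-18.3, -7.5, 44.3], [-18.3, 8.5, 44.3], [-18.3, -5.9, 44.2], [-18.3, 0.5, 44.2], [-18.2, 6.9, 44.0], [-18.0, 10.4, 39.2], [-17.7, -10.7, 42.6], [-17.2, -1.1, 45.8], [-17.2, 11.9, 41.4], [-17.0, -4.3, 45.4], [-17.0, -5.9, 45.4], [-16.9, -2.7, 45.1], [-16.9, 2.1, 45.1], [-16.9, -9.1, 44.9], [-16.9, -10.7, 44.9], [-16.8, 6.9, 44.9], [-16.8, -12.3, 40.3], [-16.7, -12.3, 44.6], [-16.7, 10.1, 4
[... 2521 characters left out ...]
, 44.8], [2.0, -21.2, 45.0], [4.1, -19.9, 44.0], [5.5, -19.9, 44.3]]
k1 bridge (1206, np.float64(0.07769)) mould (0, None) plate (1883, np.float64(0.01169))
[[-5.6, 21.6, 38.8], [-5.2, 21.8, 37.8], [-4.4, 21.8, 37.7], [-3.5, 21.9, 37.9], [-3.0, 22.7, 37.4], [-2.9, 22.0, 37.3], [-2.2, 22.8, 37.3], [-1.9, 22.0, 37.8], [-1.1, 22.8, 38.1], [-1.1, 22.1, 38.0], [-0.4, 22.2, 37.5], [0.1, 22.8, 39.1], [0.2, 22.3, 37.1], [0.5, 23.0, 38.1], [0.5, 23.2, 36.0], [1.1, 22.4, 37.4], [2.3, 21.6, 38.1], [2.5, 22.3, 39.1], [2.7, 22.5, 37.3], [2.8, 21.8, 37.4], [3.5, 22.6, 37.3], [4.1, 21.7, 38.8], [4.6, 22.6, 38.3], [4.6, 21.9, 38.2], [5.1, 22.0, 37.2], [6.1, 22.0, 37.8], [7.0, 22.1, 38.2], [7.6, 22.2, 37.5]]
```

The knob is held at the centre of the left crop, its white mark at (253,313). The right crop shows the foot at (635,235) resting on the mould.

From depth, the foot top started at about 45 mm, so the gap was about 6 mm and touch comes at about 2.35 rad. The knob has sunk about 10.4 mm (about 4.1 rad), which is about 1.75 rad past touch. I'll back off slightly, release, and measure the knob angle from its mark and height.

```bash
cat > mark.py <<'E'
from h import *
O=np.array([.6376,-.0163]); ca=-.2468; c,s=np.cos(ca),np.sin(ca); R=np.array([[c,-s],[s,c]])
def mark(n):
    D=np.load(f"pics/{n}.npz"); X,p=D["X"],D["p"]; L=(X[...,:2]-O)@R; z=X[...,2]
    k=(np.hypot(L[...,0],L[...,1])<.024)&(z>.108)&(z<.136); t=np.median(z[k&(np.hypot(L[...,0],L[...,1])<.015)])
    k&=z>t-.004; ctr=np.array(cv2.minEnclosingCircle((L[k]*1000).astype(np.float32))[0])/1000
    g=p.max(2).astype(float); b=k&(np.hypot(L[...,0]-ctr[0],L[...,1]-ctr[1])<.017)
    b&=g>(np.percentile(g[b],50)+.5*(g[b].max()-np.percentile(g[b],50)))
    q=L[b]; m=q.mean(0)-ctr; ev=np.linalg.eigh(np.cov(q.T))[1][:,1]
    if ev@m<0: ev=-ev
    print(n,"top",round(t,5),"ctr",np.round(ctr*1e3,1),"mark n",len(q),"mean",np.round(m*1e3,1),"ang mean",round(np.arctan2(m[1],m[0]),3),"axis",round(np.arctan2(ev[1],ev[0]),3))
E
python3 - <<'E'
from knob import *
import mark
for th in (4.1,4.0): 
    turn(th); print(th,np.round(rd(),3))
manip.set_gripper(0.85); print("free",np.mean([rd()[0] for _ in range(5)]))
manip.move_l([cx,cy,.17],max_speed=.2)
e=np.array([np.cos(ca),np.sin(ca)])
manip.move_ptp([*(mark.O-.12*e),.24],down(ca+np.pi))
cloud("wrist","after1"); print(manip.current_time(),manip.current_qpos()[5])
for n in ("clamp1","home","k1","after1"): mark.mark(n)
a,b=[np.load(f"pics/{n}.npz")["p"][255:355,270:370] for n in ("home","after1")]
cv2.imwrite("pics/cmp.png",cv2.resize(np.hstack([a,b]),(800,400))[:,:,::-1])
E
```

```text
4.1 [ 0.383 -0.036]
4.0 [ 0.332 -0.041]
free 0.009095933989497772
43.45 -1.3878543034180277
clamp1 top 0.13165 ctr [1.1 0.1] mark n 28 mean [-10.5   1. ] ang mean 3.045 axis -3.124
home top 0.13177 ctr [0.4 0.4] mark n 44 mean [-9.5  0.4] ang mean 3.098 axis -3.127
k1 top 0.12147 ctr [0.7 0.2] mark n 202 mean [ 5.  -7.7] ang mean -0.992 axis -1.064
after1 top 0.12202 ctr [-0.   0.4] mark n 45 mean [ 7.3 -6.8] ang mean -0.751 axis -0.814
```

View pics/cmp.png

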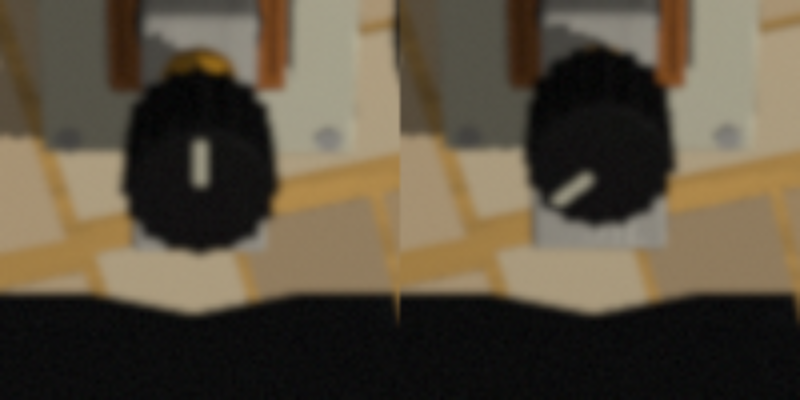

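The left half shows the start, with the mark at (200,162). The right half shows now, with the mark at (573,190): about 3.97 rad clockwise, which agrees with the commanded 4.0.

The torque steps by about +0.09 N m at roughly 2.2–2.6 rad, and depth puts the touch at 2.36 rad. So the knob is about 1.57 rad past touch. I'll do one last check of the mould's pose, then hand in.

Run:
```python
from mark import *
D=np.load("pics/after1.npz"); p,X=D["p"],D["X"]; h=cv2.cvtColor(p,cv2.COLOR_RGB2HSV)
m=(h[...,1]>125)&((h[...,0]<18)|(h[...,0]>172))&(X[...,2]>.027)&(X[...,2]<.038); P=X[m]; L=(P[:,:2]-O)@R
k=(L[:,0]>-.18)&(L[:,0]<.04)&(abs(L[:,1])<.05); L=L[k]; print(np.percentile(L[:,0],[.5,99.5]),np.median(P[k][:,2]))
for a in (-.14,-.08,-.04): t=L[abs(L[:,0]-a)<.004]; print(a,np.percentile(t[:,1],[1,99]).mean())
if np.percentile(L[:,0],.5)>-.147: print(manip.sign_off(), manip.current_time())
```

```text
[-0.14394664  0.03103483] 0.03166078655729722
-0.14 -0.001309819608356238
-0.08 -0.0007691574882452631
-0.04 -8.671344881162717e-05
the job is handed in; nothing more can be done
the job is handed in; nothing more can be done
```

I handed the job in at about 43 s. The wooden mould is home against the post and clamped at an estimated quarter turn (1.57 rad, roughly 60 N) past the touch. That figure comes from the knob mark, depth and torque readings, since the foot force could not be read directly; `sign_off()` returned no pass/fail verdict.

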